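# Check the shelf board with the moisture meter

### The arm

A 6-joint arm with a two-finger parallel gripper is mounted at the origin on the work surface. World frame = base frame: x ahead of the robot, y to its left, z up, the work surface at z = 0. Lengths are in mm, angles in rad, forces in N, time in s.
With the tool pointing down it reaches from about 250 to 800 mm from the base axis. Payload 3.9 kg.
Tool frame: the origin (TCP) lies between the finger pads; the fingertips stand 19 mm ahead of it and the grasp point (between the pads) is the TCP; z points along the fingers, y is the line along which they close (so a half turn about z gives the same grasp; the last joint's range is limited). The gripper opens to 85 mm and grips with 20 to 120 N. Pads are 22 mm wide; open, the fingers measure 114 mm over their backs; the gripper's body (76 mm by 85 mm) begins 54 mm behind the grasp point. The pads swing forward as they close: fully open they stand 13 mm farther back than shut.
Start: joints at [1.105, 0.26, -0.138, 1.173, 0, 1.571], TCP at [235.791, 469.06, 250.304] pointing down, gripper open.
Joint ranges: [-2.78, 2.78], [-0.83, 1.72], [-1.28, 1.37], [-1.9, 2.12], [-1.57, 1.48], [-3.14, 3.14]. Speed limits (rad/s): [2.57, 2.57, 3.14, 3.14, 3.14, 3.14].

### API

Orientations are given as [roll, pitch, yaw] about the fixed x, y, z axes, in that order (R = Rz(yaw) Ry(pitch) Rx(roll)).
In Python, from cell import manip gives the robot as it stands.
- The arm moves only by the tool apply_moves, never from a script. Its argument "increments" is text: rows parted by semicolons, each of 6 numbers parted by spaces: the shift along the tool's x, y, z in units of 500 mm (1.0 is 500 mm), then the turn, a rotation vector about the tool's x, y, z in units of 180 degrees (1.0 is 180 degrees). In form: tx ty tz ax ay az; .... A call has 1 to 12 rows; each row shifts and turns the commanded pose from where the row before left it, along the tool's axes as they then stand; what a row does not reach is not made up. A row lasts 1/8 s, in which the tool goes at most 62.5 mm and 10.7 degrees, less where a joint would pass 70% of its speed; a pose out of reach is approached as far as the arm can. A call with a number of a shift or a turn outside -1 to 1 is refused whole. A call with a gripper value outside its range is refused whole. "claw" is the closure, from -1 (fully open) to 1 (shut), set as the call begins (left out, the last holds). The fingers move at their own pace and stop on an object; the grip force is fixed at half the most. Time passes only in rows, so rows that do not move let the fingers close. It gives the time, the measured TCP pose, the force, the opening and the grip force at its end, in the units of the state.
- manip.state(): the state, without advancing time (a new reading comes with each control period).
- manip.get_image(name): name is "scene" or "top" or "wrist"; returns a dict with "frame" (480x640x3 uint8, red, green, blue), "range_z" (480x640 float32, mm along the optical axis (not along the pixel's ray), 0 where there is no reading), "fx", "fy", "cx", "cy" (pixels), "rvec" (rotation vector, rad) and "tvec" (3), from world to camera coordinates, as OpenCV has them. Camera axes: x right, y down, z forward; pixel columns grow to the right and rows downward; lengths in mm; the calibration is good to about 2 mm. The wrist camera is an equidistant fisheye: a pixel r from the principal point sees the ray r / f radians off the axis. A picture is of the moment at which its call begins.
- manip.hand_in(): hands the job in; it is judged then, once.
Trained networks look in a picture, given as the dict that the camera call returned (one of the last four; its "shot" number tells which), for a name from the list of things; names that differ only in an ending like _2 or _b are one class to them, and where a whole thing is asked for, a point or a joint stands for the part that bears it (a point fixed in the world has none). Each returns a list of dicts, best first, with "confidence" (0 to 1); they miss things now and then, are a little off and sometimes report something else, mostly with a low value. They report only what shows in the picture. A call takes as long as a camera call. They do not tell look-alikes from the thing itself.
- manip.find_in(thing, picture): "bbox" ([left, top, right, bottom] in pixels, round what is visible of it).
- manip.outline_of(thing, picture): "mask" (480x640 bool, what is visible of it) and "bbox" ([left, top, right, bottom] in pixels, round what is visible of it).
- manip.landmark_of(thing, picture): "uv" ([column, row] in pixels: a listed point, or the origin of a listed thing).
The state is a dict: "t": time; "qpos": joint angles; "joint_vel": joint speeds; "joint_efforts": joint torques, N m; "position": TCP position; "tool_rot": TCP orientation; "wrist_force": force on the tool from outside, world axes, zero at the start; "wrist_torque": the same for the moment, N m; "gripper_width": opening from 0.0 (shut) to 1.0 (fully open); "grasp_force": force on a finger pad.
Only numpy, scipy, OpenCV 4.12 (cv2) and the standard library are available. Lean on these libraries where they do the work, as an engineer would, in place of code of your own. Each camera call takes 0.05 s, during which the arm holds its last target. There are 200 camera calls.

### The job

Before glue-up, check the wider of the two clamped boards: take the moisture meter, press its spring nose squarely and gently onto the board's paper dot until the nose is about half pushed in, and hold it still there for two seconds. Then lay the meter flat on its base, display up, lengthways in the middle of the rubber mat and let go. Do not touch the narrow board with the meter, do not shift the boards' tilt, and leave the glue gun and the loose lath where they lie.

Things in the scene. Friction and masses are not known exactly. Their poses are not given: they have to be found in the camera images.
- meter: moisture meter: grey body 120 (x -60..60) x 32 wide x 44 high, display on top, black collar 30 in diameter to x 85, then a stiff telescopic neck pulled out 0 to 20 (varies, not reported) and a steel domed nose, 18 in diameter: tip at x 105 to 125. Origin: centre of the body's underside; x along the nose, z up. 0.2 kg. A grip leaning back over its rear eases aiming
- meter_mouth (a point): centre of the collar's front end, on the nose axis: 85 ahead of the meter's origin and 22 above its underside; axes as the meter's
- meter_nose (a joint): how far the nose is pushed into the meter, in m: 0 out, 0.008 fully in. Spring: 0.8 N to start it, then 0.8 N more per mm (about 4 N half in)
- wide_easel: fixed plywood base 140 x 120 x 16 of the tilting stand that holds the wide board; origin: centre of its underside; the board's low edge is at -x (towards the robot), 60 from the origin
- wide_dot (a point): centre of the white paper dot, 28 in diameter, on the face of the wide board (pale wood, 165 up the slope x 130 wide); the dot is on the board's middle line, 90 up the slope from the hinge. z is the outward normal of the board's face, x points up the slope
- wide_panel (a joint): tilt of the wide board from level, in rad; a stiff hinge that stays where it is set
- narrow_easel: the second, equal stand with a narrow board 60 wide and the same dot; not to be touched with the meter. Origin as for wide_easel
- narrow_dot (a point): centre of the narrow board's dot, axes as for wide_dot
- narrow_panel (a joint): tilt of the narrow board from level, in rad
- mat: black rubber mat fixed to the table, 260 (x) x 130 (y) x 4 thick; origin: centre of its underside
- glue_gun: white glue gun lying on its side, about 140 long and 38 high, handle to -y; origin under the barrel's middle; leave alone
- lath: loose wooden lath 170 x 22 x 10, along x; origin: centre of its underside; leave alone
There are look-alikes about, which are no part of the job. Several things look just like the meter: the one meant starts farthest to the robot's left.

How it is judged (in metres and radians):
On the way:
1. nose on the wide board's dot: collar mouth within 12 mm of the dot's normal line in x and y, square within 0.2 rad, nose 1.5 to 7 mm in, meter still, for 1.5 s (x of meter_mouth in the frame of wide_dot between -0.012 and 0.012 m and y of meter_mouth in the frame of wide_dot between -0.012 and 0.012 m and angle between the x axis of meter and the z axis of wide_dot, either way round below 0.2 rad and value of joint meter_nose between 0.0015 and 0.007 m and contact force between meter and wide_easel above 0.5 N and linear speed of meter below 0.01 m/s and angular speed of meter below 0.15 rad/s), for 1.5 s.
At the end, for the whole second after the job is handed in: the meter lies at rest and released on the mat, flat on its base with the display up (within 0.08 rad), its origin within 30 mm of the mat's centre along each mat axis and its length within 0.25 rad of the mat's length (either way round); both boards' dots are within 6 mm of where they were (x of meter in the frame of mat between -0.03 and 0.03 m and y of meter in the frame of mat between -0.03 and 0.03 m and z of meter in the frame of mat below 0.008 m and angle between meter's own z axis and vertical below 0.08 rad and angle between the x axis of meter and the x axis of mat, either way round below 0.25 rad and linear speed of meter below 0.01 m/s and distance of each of wide_dot, narrow_dot from where it was at the start of the episode below 0.006 m); the robot touches nothing.
It fails at once if the meter touches the narrow board or its stand (over 1 N) (contact force between meter and narrow_easel above 1 N).
It fails at once if the meter is pressed on the wide board or its stand with over 20 N (contact force between meter and wide_easel above 20 N).
It fails at once if the glue gun or the loose lath is moved over 20 mm (distance of any of glue_gun, lath from where it was at the start of the episode above 0.02 m).
It also fails if it takes over 61 s, if anything falls off the work surface, if the arm or the gripper's body presses on something with over 40 N, if the wrist force passes 120 N, or if a joint passes its speed limit or range.

## Working session

There is one attempt and no reset: what is moved stays moved. The work goes in short steps, Python scripts to look and compute and a tool call to move; the robot and the scene stay as the last step left them, time stands still between calls to the robot, and variables do not carry over. Pictures are saved under pics/ and viewed, at most 10 in all, crops included, and the job is handed in when it is done.

Besides the shell and the picture viewer there is one more tool, called after "Call:" by a JSON object that holds its "api" and its "payload". apply_moves: Moves the arm, as the interface text tells. Shifts and turns lie within -1 to 1; 1 stands for 500 mm of shift or 180 degrees of turn. Its arguments: {"type":"object","properties":{"increments":{"type":"string"},"claw":{"type":"number"}},"required":["increments"]}

```bash
mkdir -p pics; ls; cat > h.py <<'E'
import numpy as np, cv2
from scipy.spatial.transform import Rotation as R
from cell import manip
def ext(p): return cv2.Rodrigues(np.array(p["rvec"],float))[0], np.array(p["tvec"],float).ravel()
def ray(p,u,v,wrist=False):
    x=(u-p["cx"])/p["fx"]; y=(v-p["cy"])/p["fy"]
    if wrist:
        r=np.hypot(x,y); s=np.sin(r)/r if r>1e-9 else 1
        d=np.array([x*s,y*s,np.cos(r)])
    else: d=np.array([x,y,1.])
    return d
def pt(p,u,v,z,wrist=False):
    d=ray(p,u,v,wrist); Rm,t=ext(p); return Rm.T@(d/d[2]*z-t)
def cloud(p,mask,wrist=False):
    vs,us=np.nonzero(mask&(p["range_z"]>0)); Rm,t=ext(p); z=p["range_z"][vs,us]
    x=(us-p["cx"])/p["fx"]; y=(vs-p["cy"])/p["fy"]
    if wrist:
        r=np.hypot(x,y)+1e-9; k=np.tan(r)/r; x=x*k;y=y*k
    return (np.c_[x*z,y*z,z]-t)@Rm
def save(p,n,crop=None,s=1):
    f=p["frame"][:,:,::-1]
    if crop: a,b,c,d=crop; f=f[b:d,a:c]
    cv2.imwrite("pics/"+n,cv2.resize(f,None,fx=s,fy=s,interpolation=cv2.INTER_CUBIC))
E
python3 - <<'E'
from h import *
np.set_printoptions(precision=1,suppress=True)
print(manip.state())
for c in ["scene","top"]:
    p=manip.get_image(c); save(p,c+"0.png"); np.savez(c+"0.npz",**p)
    for n in ["meter","wide_easel","wide_dot","narrow_easel","narrow_dot","mat","glue_gun","lath"]:
        for o in manip.outline_of(n,p)[:5]:
            m=np.array(o["mask"]); X=cloud(p,m)
            print(c,n,round(o["confidence"],2),np.array(o["bbox"]).round(),np.median(X,0),X.min(0),X.max(0))
        for o in manip.landmark_of(n,p)[:5]:
            u,v=o["uv"]; z=p["range_z"][int(v),int(u)]; print("   lm",round(o["confidence"],2),np.array([u,v]),pt(p,u,v,z))
    print(c, p["fx"],p["cx"],p["cy"], -ext(p)[0].T@ext(p)[1])
E
```

```text
pics
{'t': 0.0, 'qpos': array([ 1.1,  0.3, -0.1,  1.2,  0. ,  1.6]), 'joint_vel': array([-0., -0., -0., -0., -0., -0.]), 'joint_efforts': array([  0. , -40.6,  25.4,   0. ,  -0. ,   0. ]), 'position': array([235.5, 468.5, 249.5]), 'tool_rot': array([-3.1, -0. ,  2.7]), 'wrist_force': array([-1. ,  0.6, -0.3]), 'wrist_torque': array([-0., -0.,  0.]), 'grasp_force': 0.0, 'gripper_width': 1.000917709964592}
scene meter 0.64 [448. 313. 520. 392.] [473.2 342.2  43. ] [382.3 324.1   5.6] [555.6 356.5  49.1]
scene meter 0.6 [426. 235. 513. 268.] [304.3 216.1  36.5] [225.9 152.7  -1.9] [370.7 267.   49.2]
scene meter 0.56 [173. 138. 295. 212.] [ 462.3 -312.5    3.3] [ 320.1 -385.8   -3.3] [ 582.5 -244.8    8.3]
scene meter 0.43 [330. 206. 414. 258.] [392.4  47.7  25.9] [295.  -39.7  -3.7] [493.2  90.4  39.4]
   lm 0.93 [478.  256.6] [306.1 226.8  35.2]
   lm 0.91 [486.7 352.6] [469.5 345.7  44.1]
   lm 0.38 [458.7 381.5] [535.7 340.8  35.6]
scene wide_easel 0.66 [245. 296. 365. 412.] [685.8 149.   72.6] [578.5  -4.7  -1.3] [734.9 204.7 151.7]
scene wide_easel 0.65 [306. 169. 321. 229.] [ 395
[... 2233 characters left out ...]
189. ] [ 594.9 -101.8   96.2]
top mat 0.62 [429. 204. 485. 318.] [ 446.8 -318.3    4.6] [ 315.7 -391.5   -6.2] [ 583.5 -247.7   14.5]
   lm 0.82 [455.4 259. ] [ 449.6 -319.9    3.4]
   lm 0.62 [295.7 275.3] [409.1  50.3  40.8]
top glue_gun 0.62 [278. 238. 332. 324.] [379.   38.5  28. ] [308.7 -29.8  -3.9] [490.2  90.9  43.6]
   lm 0.94 [295.4 276.6] [406.4  51.1  38.2]
top lath 0.93 [346. 259. 405. 316.] [ 388.7 -130.8   10.7] [ 324.7 -192.3    1.5] [452.  -71.6  17. ]
top lath 0.39 [162. 215. 184. 286.] [453.7 332.4  42.6] [382.7 319.8  -2.8] [549.1 361.4  54.2]
   lm 0.91 [375.  287.6] [ 382.8 -131.2   10.8]
top 534.6123058547737 315.16753464424386 243.85590046990887 [ 318.9  -12.6 1247.6]
```

View pics/scene0.png

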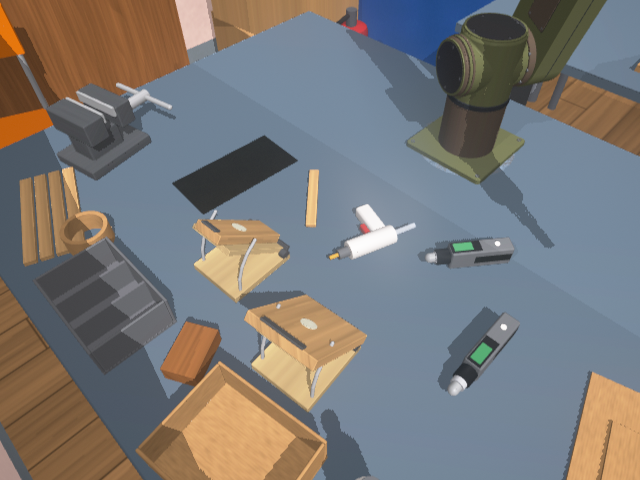

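View pics/top0.png

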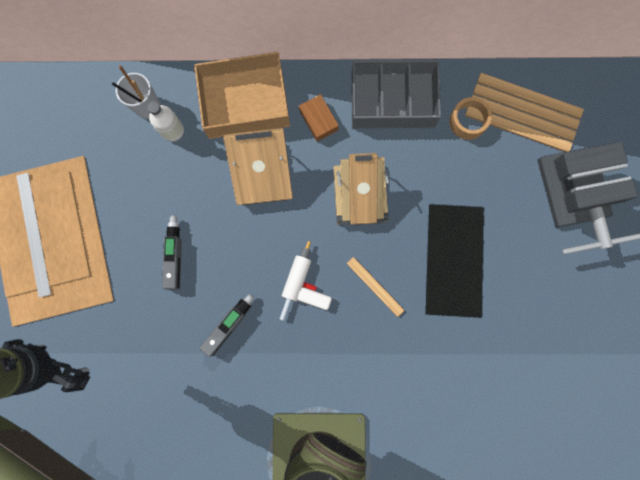

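The scene shows two meter look-alikes. One is at scene (485,350) / top (172,252), y≈+335. The other is at scene (478,252) / top (228,327), y≈+215. The farther left is the first, so I choose that one. The wide board is at top (259,166), the narrow board at (364,188) and the mat at (455,260).

```bash
python3 - <<'E'
from h import *
np.set_printoptions(precision=3,suppress=True)
P={c:manip.get_image(c) for c in ["scene","top","wrist"]}
f=P["scene"]["frame"][300:400,430:530]; g=P["top"]["frame"][200:300,125:225]
w=P["wrist"]["frame"]
im=np.hstack([cv2.resize(f,(400,400)),cv2.resize(g,(400,400))])[:,:,::-1]
cv2.imwrite("pics/crop1.png",im); save(P["wrist"],"wrist0.png")
for c in ["scene","top"]:
    p=P[c]; al=np.ones(p["range_z"].shape,bool); X=cloud(p,al)
    # board plane
    for nm,ctr in [("wide",(648,131)),("narrow",(596,-98))]:
        S=X[(np.hypot(X[:,0]-ctr[0],X[:,1]-ctr[1])<(45 if nm=="wide" else 25))&(X[:,2]>50)]
        for _ in range(4):
            m=S.mean(0); n=np.linalg.svd(S-m,full_matrices=False)[2][2]; n*=np.sign(n[2]); S=S[abs((S-m)@n)<4]
        print(c,nm,"mean",m,"n",n,"tilt",np.arccos(n[2]),"yaw",np.arctan2(n[1],n[0]),len(S))
        for o in manip.landmark_of(nm+"_dot",p)[:2]:
            d=ext(p)[0].T@ray(p,*o["uv"]); o0=-ext(p)[0].T@ext(p)[1]
            print("  dot",o["confidence"],o0+d*((m-o0)@n)/(d@n))
    S=X[(X[:,2]>15)&(X[:,0]>340)&(X[:,0]<600)&(X[:,1]>290)&(X[:,1]<390)]
    B=S[S[:,2]>36]
    r=cv2.minAreaRect(B[:,:2].astype(np.float32)); print(c,"meter top",r,np.median(B[:,2]),"all",S.min(0),S.max(0))
    T=S[S[:,0]>S[:,0].max()-12]; print("front",T.mean(0))
    a=np.linalg.svd(B[:,:2]-B[:,:2].mean(0),full_matrices=False)[2][0]; print("axis",a*np.sign(a[0]))
    for o in manip.landmark_of("meter_mouth",p)[:3]: 
        d=ext(p)[0].T@ray(p,*o["uv"]); o0=-ext(p)[0].T@ext(p)[1]; print(" mouth",o["confidence"],o["uv"],o0+d*(22-o0[2])/d[2])
    o=[o for o in manip.outline_of("mat",p)][0]; M=cloud(p,o["mask"]); M=M[M[:,2]<12]
    print("mat",cv2.minAreaRect(M[:,:2].astype(np.float32)),np.median(M[:,2]))
E
```

```text
scene wide mean [650.343 132.207  97.008] n [-0.638 -0.07   0.767] tilt 0.6964834331371508 yaw -3.0317042565297454 1501
  dot 0.97 [651.179 125.389  97.077]
scene narrow mean [597.013 -97.564  94.783] n [-0.639 -0.033  0.769] tilt 0.6939817101681873 yaw -3.089614805982515 258
  dot 0.96 [594.243 -97.894  92.467]
  dot 0.59 [ 393.049 -402.022  -87.858]
scene meter top ((455.1710510253906, 340.0877990722656), (145.62603759765625, 32.2386474609375), 0.05335652083158493) 44.163389496418176 all [382.353 323.955  15.144] [555.672 356.507  49.802]
front [549.74  340.855  27.168]
axis [ 1.    -0.001]
 mouth 0.66 [459.6, 382.9] [529.511 341.531  22.   ]
 mouth 0.65 [434.2, 258.5] [356.237 166.86   22.   ]
mat ((447.4962158203125, -318.8841857910156), (141.9764404296875, 267.1143798828125), 86.7448959350586) 3.213780255643669
top wide mean [648.636 130.732  97.22 ] n [-0.639 -0.07   0.766] tilt 0.6986277446541197 yaw -3.032478891476128 1467
  dot 0.89 [645.11  131.237  94.322]
top narrow mean [596.075 -98.079  96.011] n [-0.641 -0.03   0.767] tilt 0.6963984057960441 yaw -3.094250031596306 447
  dot 0.75 [ 597.433 -100.899   97.033]
  dot 0.43 [420.831  53.788 -44.346]
top meter top ((456.7961730957031, 337.34228515625), (34.13718032836914, 152.34579467773438), 89.77811431884766) 44.01907704029717 all [380.603 319.902  15.066] [551.169 354.457  53.663]
front [545.222 335.856  28.003]
axis [1.    0.002]
 mouth 0.94 [173.6, 228.2] [520.78 336.78  22.  ]
 mouth 0.74 [248.1, 302.8] [347.767 159.748  22.   ]
mat ((448.8982238769531, -319.12384033203125), (131.36843872070312, 259.3948669433594), 86.69285583496094) 4.5940572539798
```

View pics/crop1.png

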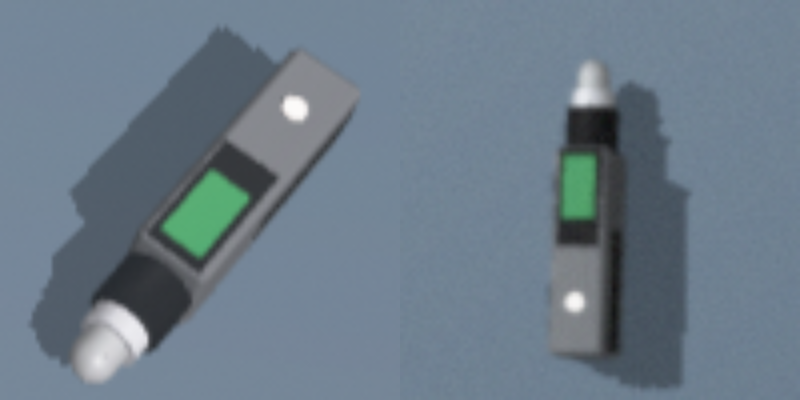

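View pics/wrist0.png

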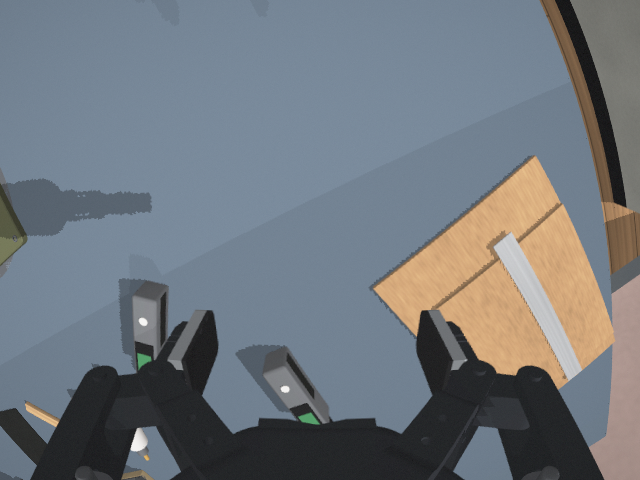

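The crop shows the chosen meter: grey body, green display up, collar and nose towards +x. The nose tip is near crop (95,360) in the scene half and (595,70) in the top half. The wrist view shows both meters, at (150,320) and (295,385). Next I plan the pregrasp.

```bash
cat >> h.py <<'E'
from scipy.linalg import logm, expm
def T_of(pos,Rm): T=np.eye(4); T[:3,:3]=Rm; T[:3,3]=pos; return T
def cur(): s=manip.state(); return T_of(s["position"],R.from_euler("xyz",s["tool_rot"]).as_matrix())
def mR(yaw,pitch): # meter orientation, pitch>0 nose down
    return R.from_euler("zy",[yaw,pitch]).as_matrix() if False else (R.from_euler("z",yaw)*R.from_euler("y",pitch)).as_matrix()
a=np.radians(45)
RG=np.array([[-np.cos(a),0,np.sin(a)],[0,1,0],[-np.sin(a),0,-np.cos(a)]]) # tool in meter
def rows(T0,T1,n=None):
    D=np.linalg.inv(T0)@T1
    w=R.from_matrix(D[:3,:3]).magnitude(); d=np.linalg.norm(D[:3,3])
    if n is None: n=int(np.ceil(max(w/np.radians(9),d/50)))
    E=expm(np.real(logm(D))/n)
    r=np.r_[E[:3,3]/500,R.from_matrix(E[:3,:3]).as_rotvec()/np.pi]
    return n," ".join("%.4f"%v for v in r)
E
python3 - <<'E'
from h import *
np.set_printoptions(precision=2,suppress=True)
C=cur(); print(C)
G=T_of([422,338.5,27],RG); Pre=G.copy(); Pre[:3,3]-=RG[:,2]*90
print("pre",rows(C,Pre)); print("in",rows(Pre,G))
for c in ["scene","top"]:
    p=np.load(c+"0.npz"); X=cloud(p,np.ones((480,640),bool)); 
    f=p["frame"]; vs,us=np.nonzero(p["range_z"]>0); col=f[vs,us].astype(int)
    for ctr in [(650,131),(596,-98)]:
        k=(np.hypot(X[:,0]-ctr[0],X[:,1]-ctr[1])<30)&(X[:,2]>60)
        hsv=col.min(1); k2=k&(hsv>np.percentile(hsv[k],99)*.8); S=X[k2]
        print(c,k2.sum(),S.mean(0),S.min(0),S.max(0))
E
```

```text
[[ -0.89   0.45  -0.   235.78]
 [  0.45   0.89  -0.   469.05]
 [  0.    -0.    -1.   250.29]
 [  0.     0.     0.     1.  ]]
pre (6, '-0.0328 -0.0343 0.0677 -0.0097 -0.0409 -0.0234')
in (2, '0.0000 0.0000 0.0900 0.0000 0.0000 0.0000')
scene 113 [649.79 132.92  97.17] [639.71 118.69  88.47] [659.89 146.25 105.57]
scene 64 [598.09 -99.69  95.82] [ 586.75 -114.23   80.63] [608.12 -70.14 104.62]
top 111 [648.11 131.64  97.5 ] [637.77 118.36  86.79] [658.73 144.12 109.3 ]
top 109 [ 597.13 -100.01   97.11] [ 587.03 -113.2    85.26] [607.36 -86.44 106.76]
```

Call:
{"api": "apply_moves", "payload": {"increments": "-0.0328 -0.0343 0.0677 -0.0097 -0.0409 -0.0234; -0.0328 -0.0343 0.0677 -0.0097 -0.0409 -0.0234; -0.0328 -0.0343 0.0677 -0.0097 -0.0409 -0.0234; -0.0328 -0.0343 0.0677 -0.0097 -0.0409 -0.0234; -0.0328 -0.0343 0.0677 -0.0097 -0.0409 -0.0234; -0.0328 -0.0343 0.0677 -0.0097 -0.0409 -0.0234; 0 0 0 0 0 0; 0 0 0 0 0 0", "claw": -1}}

```text
t: 3.25
position: [353.6, 343.9, 92.7]
tool_rot: [3.132, 0.763, 3.123]
wrist_force: [0.1, 0.9, 1.0]
gripper_width: 1.001
grasp_force: 0.0
```

```bash
python3 - <<'E'
from h import *
np.set_printoptions(precision=2,suppress=True)
C=cur(); print(C, manip.state()["qpos"])
G=T_of([422,338.5,27],RG); print(rows(C,G,3))
p=manip.get_image("wrist"); save(p,"wrist1.png")
for o in manip.outline_of("meter",p)[:3]:
    X=cloud(p,o["mask"],True); X=X[X[:,2]>36]; print(o["bbox"],o["confidence"], len(X) and cv2.minAreaRect(X[:,:2].astype(np.float32)), len(X) and np.median(X,0))
E
```

```text
[[ -0.72   0.01   0.69 353.63]
 [  0.01   1.    -0.   343.88]
 [ -0.69   0.01  -0.72  92.74]
 [  0.     0.     0.     1.  ]] [ 1.17  0.26 -0.97 -0.01 -0.69  1.06]
(3, '-0.0022 -0.0035 0.0632 -0.0003 -0.0024 -0.0014')
[0.0, 0.0, 89.9, 225.1] 0.59 ((298.49285888671875, 217.46786499023438), (20.1322021484375, 144.47898864746094), 50.83353042602539) [271.41 243.86  43.31]
```

View pics/wrist1.png

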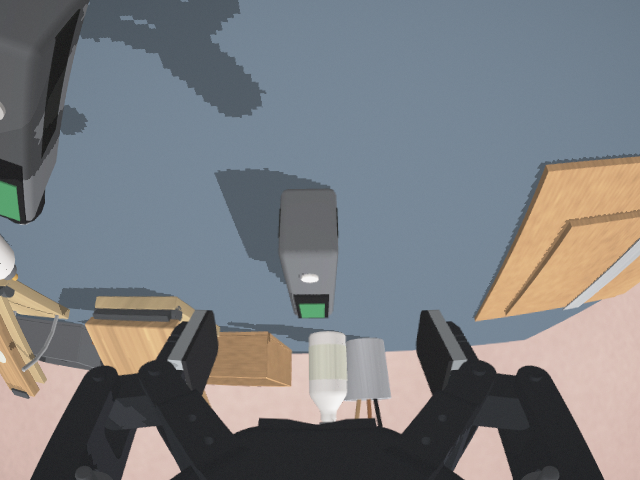

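The wrist view shows the chosen meter straight between the fingers at (309,250), with the look-alike at the upper left. I go in.

Call:
{"api": "apply_moves", "payload": {"increments": "-0.0022 -0.0035 0.0632 -0.0003 -0.0024 -0.0014; -0.0022 -0.0035 0.0632 -0.0003 -0.0024 -0.0014; -0.0022 -0.0035 0.0632 -0.0003 -0.0024 -0.0014; 0 0 0 0 0 0; 0 0 0 0 0 0"}}

```text
t: 3.98
position: [422.2, 338.5, 27.3]
tool_rot: [3.141, 0.787, -3.141]
wrist_force: [0.1, -0.6, -0.4]
gripper_width: 0.998
grasp_force: 0.0
```

```bash
python3 - <<'E'
from h import *
C=cur(); G=T_of([422,338.5,27],RG); print(rows(C,G,1))
E
```

```text
(1, '0.0007 0.0001 0.0002 0.0002 0.0005 0.0001')
```

Call:
{"api": "apply_moves", "payload": {"increments": "0 0 0 0 0 0; 0 0 0 0 0 0; 0 0 0 0 0 0; 0 0 0 0 0 0; 0 0 0 0 0 0; 0 0 0 0 0 0; 0 0 0 0 0 0; 0 0 0 0 0 0", "claw": 1}}

```text
t: 4.97
position: [421.9, 338.0, 27.3]
tool_rot: [3.141, 0.787, -3.141]
wrist_force: [-3.9, -0.4, 5.5]
gripper_width: 0.373
grasp_force: 59.4
```

```bash
python3 - <<'E'
from h import *
np.set_printoptions(precision=3,suppress=True)
C=cur(); print(C[:3,3]); L=C.copy(); L[2,3]+=120; print("lift",rows(C,L))
n=np.array([-.639,-.07,.766]); n/=np.linalg.norm(n); dot=np.array([649,132.3,97.3])
M=mR(np.arctan2(-n[1],-n[0]),np.arcsin(n[2])); print(M[:,0],-n)
# TCP at meter (-20,0,27); tip standoff 60mm assuming tip x=125
tip=np.array([125,0,22]); g=np.array([-20,0,27])
W=T_of(dot+n*60-M@(tip-g),M@RG); print(W); print("to standoff",rows(L,W))
E
```

```text
[421.913 337.996  27.26 ]
lift (3, '-0.0567 0.0000 -0.0565 0.0000 0.0000 0.0000')
[ 0.639  0.07  -0.766] [ 0.639  0.07  -0.766]
[[ -0.99   -0.109  -0.087 521.811]
 [ -0.108   0.994  -0.009 118.367]
 [  0.087   0.     -0.996 257.546]
 [  0.      0.      0.      1.   ]]
to standoff (6, '-0.0435 -0.0752 -0.0214 -0.0020 0.0464 -0.0056')
```

Call:
{"api": "apply_moves", "payload": {"increments": "-0.0567 0 -0.0565 0 0 0; -0.0567 0 -0.0565 0 0 0; -0.0567 0 -0.0565 0 0 0; -0.0435 -0.0752 -0.0214 -0.0020 0.0464 -0.0056; -0.0435 -0.0752 -0.0214 -0.0020 0.0464 -0.0056; -0.0435 -0.0752 -0.0214 -0.0020 0.0464 -0.0056; -0.0435 -0.0752 -0.0214 -0.0020 0.0464 -0.0056; -0.0435 -0.0752 -0.0214 -0.0020 0.0464 -0.0056; -0.0435 -0.0752 -0.0214 -0.0020 0.0464 -0.0056; 0 0 0 0 0 0; 0 0 0 0 0 0; 0 0 0 0 0 0"}}

```text
t: 6.48
position: [520.2, 118.7, 257.0]
tool_rot: [-3.14, -0.09, -3.031]
wrist_force: [-0.9, 0.5, -1.7]
gripper_width: 0.364
grasp_force: 60.0
```

```bash
cat >> h.py <<'E'
n=np.array([-.639,-.07,.766]); n/=np.linalg.norm(n); dot=np.array([649,132.3,97.3])
M=mR(np.arctan2(-n[1],-n[0]),np.arcsin(n[2])); g=np.array([-20,0,27.])
E
python3 - <<'E'
from h import *
np.set_printoptions(precision=3,suppress=True)
C=cur(); print(C, manip.state()["wrist_force"])
Mr=C[:3,:3]@RG.T; o=C[:3,3]-Mr@g; mouth=o+Mr@[85,0,22.]
x=Mr[:,0]; print("pred mouth",mouth,"axis",x,"angle",np.arccos(-x@n), "offset", (mouth-dot)-((mouth-dot)@n)*n,"dist",(mouth-dot)@n)
for c in ["scene","top"]:
    p=manip.get_image(c); np.savez(c+"1.npz",**p)
    Rm,t=ext(p); q=Rm@mouth+t; print(c,"pred uv",q[:2]/q[2]*p["fx"]+[p["cx"],p["cy"]])
    for l in manip.landmark_of("meter_mouth",p)[:3]: print(l["uv"],l["confidence"])
    X=cloud(p,np.ones((480,640),bool)); Y=(X-o)@Mr
    k=(abs(Y[:,1])<30)&(Y[:,2]>-10)&(Y[:,2]<60)&(Y[:,0]>60)&(Y[:,0]<140)&((X-dot)@n>15); Y=Y[k]
    for lo in range(60,140,5):
        s=Y[(Y[:,0]>=lo)&(Y[:,0]<lo+5)]
        if len(s): print(lo,len(s),"y",s[:,1].min(),s[:,1].max(),"z",s[:,2].min(),s[:,2].max())
p=np.load("scene1.npz"); Rm,t=ext(p); q=Rm@mouth+t; u,v=(q[:2]/q[2]*p["fx"]+[p["cx"],p["cy"]]).astype(int)
a1=p["frame"][v-75:v+75,u-100:u+100]
p=np.load("top1.npz"); Rm,t=ext(p); q=Rm@mouth+t; u,v=(q[:2]/q[2]*p["fx"]+[p["cx"],p["cy"]]).astype(int)
a2=p["frame"][v-75:v+75,u-100:u+100]
cv2.imwrite("pics/so.png",cv2.resize(np.vstack([a1,a2]),None,fx=2,fy=2)[:,:,::-1])
E
```

```text
[[ -0.99   -0.111  -0.089 520.182]
 [ -0.11    0.994  -0.011 118.718]
 [  0.09   -0.001  -0.996 256.993]
 [  0.      0.      0.      1.   ]] [-0.879  0.52  -1.699]
pred mouth [583.247 125.608 173.175] axis [ 0.637  0.07  -0.768] angle 0.0027086956573377746 offset [-1.465  0.351 -1.19 ] dist 100.60600217655578
scene pred uv [335.827 265.344]
[335.4, 265.1] 0.72
[436.2, 256.8] 0.66
60 53 y -9.309644867778925 15.868540780802041 z 19.56455838871415 41.119282182215656
65 68 y -12.312665759523085 15.855718675153843 z 19.694906880508228 38.11074831638585
70 66 y -10.114628279539117 15.884391375419533 z 19.7485341410353 38.48822078833218
75 68 y -10.20839169819127 16.05636111856366 z 18.233047856426666 39.0484710752179
80 61 y -11.886521423070834 16.244834493426612 z 21.62036575558133 37.609198064030544
85 46 y -8.147513061528125 14.506346205178156 z 17.747479435300733 35.74505563433353
90 50 y -8.635289983915872 13.066450901799604 z 17.70553212095356 35.99676215758828
95 34 y -6.211670117346938 10.560556890885827 z 21.302729971667016 33.96868406761579
100 39 y -6.1552487226130586 10.815037706540002 z 19.823661339492563 31.77595069502095
105 27 y -5.101534644430461 9.980002822644108 z 23.983856567655554 33.6445782562858
110 8 y 0.5208493097304864 7.687264366612136 z 22.151286223979664 29.056089117115267
top pred uv [256.288 186.164]
[296.5, 276.7] 0.18
```

View pics/so.png

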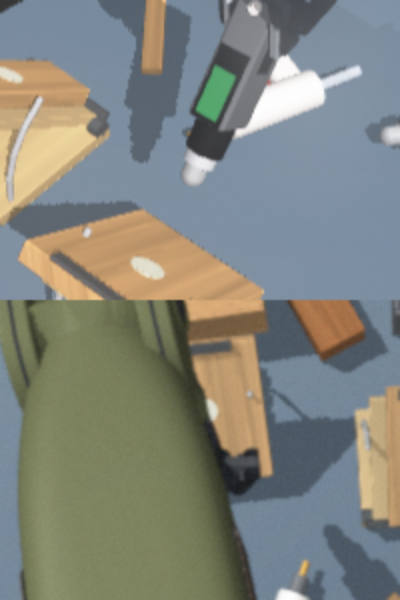

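The picture shows the meter in the grip at (225,75), with its nose aimed down at the wide board's dot at (148,268). The mouth prediction agrees with the network to 1 px. I move to about a 10 mm gap.

```bash
cat >> h.py <<'E'
def press(D): return T_of(dot+n*D-M@(np.array([85,0,22.])-g),M@RG)
E
python3 - <<'E'
from h import *
print(rows(cur(),press(40),4))
E
```

```text
(4, '-0.0216 -0.0003 0.0213 -0.0001 -0.0001 0.0001')
```

Call:
{"api": "apply_moves", "payload": {"increments": "-0.0216 -0.0003 0.0213 -0.0001 -0.0001 0.0001; -0.0216 -0.0003 0.0213 -0.0001 -0.0001 0.0001; -0.0216 -0.0003 0.0213 -0.0001 -0.0001 0.0001; -0.0216 -0.0003 0.0213 -0.0001 -0.0001 0.0001; 0 0 0 0 0 0; 0 0 0 0 0 0; 0 0 0 0 0 0"}}

```text
t: 7.55
position: [561.2, 121.7, 211.5]
tool_rot: [-3.141, -0.087, -3.034]
wrist_force: [0.0, -0.3, -2.2]
gripper_width: 0.368
grasp_force: 60.0
```

```bash
python3 - <<'E'
from h import *
np.set_printoptions(precision=2,suppress=True)
C=cur(); Mr=C[:3,:3]@RG.T; mo=C[:3,3]-Mr@g+Mr@[85,0,22.]; print((mo-dot)@n,(mo-dot)-((mo-dot)@n)*n, manip.state()["wrist_force"]@n)
print(rows(C,press(36),2)); C=press(36); print(rows(C,press(32),4))
p=manip.get_image("scene"); X=cloud(p,np.ones((480,640),bool)); Y=(X-(mo-Mr@[85,0,22.]))@Mr
k=(abs(Y[:,1])<12)&(Y[:,2]>5)&(Y[:,2]<40)&(Y[:,0]>100)&((X-dot)@n>3); print(np.sort(Y[k][:,0])[-12:])
E
```

```text
39.295202474665516 [ 0.61 -0.98  0.42] -1.6492461784833734
(2, '-0.0019 0.0009 0.0028 -0.0000 0.0000 -0.0002')
(4, '-0.0014 -0.0000 0.0014 0.0000 0.0000 -0.0000')
[108.03 108.24 109.02 109.1  109.12 109.54 109.68 109.73 110.67 111.26
 111.29 112.32]
```

Call:
{"api": "apply_moves", "payload": {"increments": "-0.0019 0.0009 0.0028 0 0 -0.0002; -0.0019 0.0009 0.0028 0 0 -0.0002; -0.0014 0 0.0014 0 0 0; -0.0014 0 0.0014 0 0 0; -0.0014 0 0.0014 0 0 0; 0 0 0 0 0 0; 0 0 0 0 0 0"}}

```text
t: 8.48
position: [564.6, 123.0, 205.7]
tool_rot: [-3.141, -0.088, -3.032]
wrist_force: [0.8, 0.9, -1.9]
gripper_width: 0.369
grasp_force: 60.0
```

Call:
{"api": "apply_moves", "payload": {"increments": "-0.0014 0 0.0014 0 0 0; -0.0014 0 0.0014 0 0 0; 0 0 0 0 0 0; 0 0 0 0 0 0"}}

```text
t: 8.98
position: [565.9, 123.1, 204.1]
tool_rot: [-3.141, -0.088, -3.032]
wrist_force: [0.5, 0.0, -2.2]
gripper_width: 0.366
grasp_force: 60.0
```

```bash
python3 - <<'E'
from h import *
np.set_printoptions(precision=2,suppress=True)
C=cur(); Mr=C[:3,:3]@RG.T; mo=C[:3,3]-Mr@g+Mr@[85,0,22.]; print((mo-dot)@n,(mo-dot)-((mo-dot)@n)*n, manip.state()["wrist_force"]@n)
E
```

```text
30.601736439330928 [-0.34 -0.1  -0.29] -2.0112715558973204
```

Call:
{"api": "apply_moves", "payload": {"increments": "-0.0014 0 0.0014 0 0 0; -0.0014 0 0.0014 0 0 0; 0 0 0 0 0 0; 0 0 0 0 0 0"}}

```text
t: 9.48
position: [567.2, 123.3, 202.6]
tool_rot: [-3.141, -0.088, -3.032]
wrist_force: [-0.2, -0.1, -2.2]
gripper_width: 0.369
grasp_force: 60.0
```

Call:
{"api": "apply_moves", "payload": {"increments": "-0.0014 0 0.0014 0 0 0; -0.0014 0 0.0014 0 0 0; 0 0 0 0 0 0; 0 0 0 0 0 0"}}

```text
t: 9.98
position: [568.3, 123.4, 201.2]
tool_rot: [-3.141, -0.088, -3.032]
wrist_force: [-0.9, 0.5, -1.7]
gripper_width: 0.366
grasp_force: 60.0
```

```bash
cat > f.py <<'E'
from h import *
np.set_printoptions(precision=2,suppress=True)
f=[]
for i in range(6): f.append(manip.state()["wrist_force"]@n); p=manip.get_image("scene")
C=cur(); Mr=C[:3,:3]@RG.T; mo=C[:3,3]-Mr@g+Mr@[85,0,22.]; print((mo-dot)@n,(mo-dot)-((mo-dot)@n)*n, np.mean(f),np.std(f),manip.state()["t"])
E
python3 f.py
```

```text
26.669928112700266 [-0.32 -0.07 -0.27] -0.445956679669216 0.4065912813534358 10.275
```

Call:
{"api": "apply_moves", "payload": {"increments": "-0.0014 0 0.0014 0 0 0; 0 0 0 0 0 0; 0 0 0 0 0 0"}}

```text
t: 10.65
position: [569.0, 123.5, 200.4]
tool_rot: [-3.141, -0.088, -3.032]
wrist_force: [-0.7, 0.3, 0.0]
gripper_width: 0.368
grasp_force: 60.1
```

```bash
python3 f.py
```

```text
25.675916977596142 [-0.34 -0.09 -0.29] 0.30132875030785106 0.42969475447741406 10.95
```

Call:
{"api": "apply_moves", "payload": {"increments": "-0.0014 0 0.0014 0 0 0; -0.0014 0 0.0014 0 0 0; -0.0009 0 0.0009 0 0 0; 0 0 0 0 0 0; 0 0 0 0 0 0; 0 0 0 0 0 0"}}

```text
t: 11.7
position: [570.6, 123.7, 198.4]
tool_rot: [-3.141, -0.088, -3.032]
wrist_force: [-1.6, 0.3, 1.0]
gripper_width: 0.367
grasp_force: 60.2
```

```bash
python3 f.py
```

```text
23.051353875770964 [-0.36 -0.08 -0.31] 1.9896345051556186 0.6871183893256014 12.0
```

Call:
{"api": "apply_moves", "payload": {"increments": "0 0 0 0 0 0; 0 0 0 0 0 0; 0 0 0 0 0 0; 0 0 0 0 0 0; 0 0 0 0 0 0; 0 0 0 0 0 0; 0 0 0 0 0 0; 0 0 0 0 0 0; 0 0 0 0 0 0; 0 0 0 0 0 0; 0 0 0 0 0 0; 0 0 0 0 0 0"}}

```text
t: 13.5
position: [570.7, 123.7, 198.3]
tool_rot: [-3.141, -0.088, -3.032]
wrist_force: [-2.4, -0.1, 1.5]
gripper_width: 0.37
grasp_force: 60.2
```

Call:
{"api": "apply_moves", "payload": {"increments": "0 0 0 0 0 0; 0 0 0 0 0 0; 0 0 0 0 0 0; 0 0 0 0 0 0; 0 0 0 0 0 0; 0 0 0 0 0 0; 0 0 0 0 0 0; 0 0 0 0 0 0; 0 0 0 0 0 0; 0 0 0 0 0 0"}}

```text
t: 14.75
position: [570.7, 123.7, 198.4]
tool_rot: [-3.141, -0.088, -3.032]
wrist_force: [-1.6, -0.0, 1.6]
gripper_width: 0.367
grasp_force: 60.2
```

```bash
python3 f.py; python3 - <<'E'
from h import *
p=manip.get_image("scene"); q=np.load("scene0.npz")
for P in (q,p):
    Y=cloud(P,np.ones((480,640),bool)); d=Y-dot; k=(np.abs(d@n)<15)&(np.linalg.norm(d,axis=1)<70)&(d[:,2]>-40)
    S=Y[k]
    for _ in range(4):
        m=S.mean(0); nn=np.linalg.svd(S-m,full_matrices=False)[2][2]; nn*=np.sign(nn[2]); S=S[abs((S-m)@nn)<4]
    print(nn,np.arccos(nn[2]),(m-dot)@n,len(S))
# plan: retreat 80 along n, then to mat
C=cur(); A=C.copy(); A[:3,3]+=n*90; print("retreat",rows(C,A,4))
yaw=-0.058; Mm=mR(yaw,0); c=np.array([448.2,-319,4.5])
Mat=T_of(c+Mm@(g+[0,0,2]),Mm@RG); Up=Mat.copy(); Up[2,3]+=170
print("to up",rows(A,Up)); 
D=np.linalg.inv(A)@Up; nn=rows(A,Up)[0]; E=expm(np.real(logm(D))/nn); T=A.copy()
for i in range(nn): T=T@E; print(T[:3,3].round(), (T[:3,3]+T[:3,:3]@RG.T@(np.array([115,0,22])-g)).round())
E
```

```text
23.02450123938205 [-0.32 -0.09 -0.27] 2.503584926204194 0.6432118832447067 15.05
[-0.63905978 -0.07057982  0.76591193] 0.6983378265598482 -1.0731070633948363 2604
[-0.638938   -0.0700931   0.76605822] 0.6981102718158892 -1.0938188741417942 2373
retreat (4, '0.0318 -0.0000 -0.0318 -0.0000 -0.0000 0.0000')
to up (9, '0.0266 -0.0957 0.0083 0.0021 -0.0308 0.0057')
[505.  68. 264.] [597.  76. 166.]
[496.  19. 260.] [598.  26. 172.]
[487. -29. 255.] [597. -25. 177.]
[477. -78. 249.] [594. -75. 182.]
[ 467. -126.  242.] [ 590. -125.  187.]
[ 457. -174.  234.] [ 585. -176.  191.]
[ 448. -222.  225.] [ 579. -226.  194.]
[ 438. -270.  215.] [ 572. -276.  197.]
[ 428. -318.  203.] [ 563. -326.  198.]
```

The hold is done (over 3 s at about 4 N) and the board has not moved. Now I retreat and carry the meter to the mat.

Call:
{"api": "apply_moves", "payload": {"increments": "0.0318 0 -0.0318 0 0 0; 0.0318 0 -0.0318 0 0 0; 0.0318 0 -0.0318 0 0 0; 0.0318 0 -0.0318 0 0 0; 0 0 0 0 0 0"}}

```text
t: 15.72
position: [513.0, 117.5, 269.7]
tool_rot: [3.141, -0.084, -3.032]
wrist_force: [0.1, 0.1, -2.5]
gripper_width: 0.371
grasp_force: 60.0
```

Call:
{"api": "apply_moves", "payload": {"increments": "0.0266 -0.0957 0.0083 0.0021 -0.0308 0.0057; 0.0266 -0.0957 0.0083 0.0021 -0.0308 0.0057; 0.0266 -0.0957 0.0083 0.0021 -0.0308 0.0057; 0.0266 -0.0957 0.0083 0.0021 -0.0308 0.0057; 0.0266 -0.0957 0.0083 0.0021 -0.0308 0.0057; 0.0266 -0.0957 0.0083 0.0021 -0.0308 0.0057; 0.0266 -0.0957 0.0083 0.0021 -0.0308 0.0057; 0.0266 -0.0957 0.0083 0.0021 -0.0308 0.0057; 0.0266 -0.0957 0.0083 0.0021 -0.0308 0.0057; 0 0 0 0 0 0; 0 0 0 0 0 0; 0 0 0 0 0 0"}}

```text
t: 17.23
position: [429.3, -316.6, 204.3]
tool_rot: [-3.14, 0.785, 3.088]
wrist_force: [-0.4, 0.2, -1.3]
gripper_width: 0.363
grasp_force: 60.9
```

```bash
python3 - <<'E'
from h import *
np.set_printoptions(precision=3,suppress=True)
yaw=-0.058; Mm=mR(yaw,0); c=np.array([448.2,-319,4.5])
C=cur(); Mr=C[:3,:3]@RG.T; o=C[:3,3]-Mr@g; print(o,Mr)
for N in ["scene","top"]:
    p=manip.get_image(N); Rm,t=ext(p); q=Rm@(o+Mr@[85,0,22.])+t; print(q[:2]/q[2]*p["fx"]+[p["cx"],p["cy"]],[(l["uv"],l["confidence"]) for l in manip.landmark_of("meter_mouth",p)[:3]])
    Y=(cloud(p,np.ones((480,640),bool))-o)@Mr; k=(abs(Y[:,1])<25)&(Y[:,0]>0)&(Y[:,0]<60)&(Y[:,2]>35)&(Y[:,2]<60); Y=Y[k]
    if len(Y)>30: print(N,"top z fit",np.polyfit(Y[:,0],Y[:,2],1),"y",np.percentile(Y[:,1],[3,97]),len(Y))
for h in (10,):
    T=T_of(c+Mm@(g+[0,0,h]),Mm@RG); print(h,rows(C,T,4))
E
```

```text
[ 449.282 -317.77   177.248] [[ 0.998  0.055  0.   ]
 [-0.055  0.998  0.001]
 [-0.    -0.001  1.   ]]
[184.163 112.477] [([434.0, 255.0], 0.69), ([184.4, 111.2], 0.59)]
scene top z fit [-0.007 42.888] y [-9.927 18.554] 388
[479.255 206.334] [([477.9, 206.0], 0.92), ([247.1, 302.8], 0.86), ([373.0, 284.6], 0.5)]
top top z fit [ 0.006 44.912] y [-15.205  15.206] 525
10 (4, '0.0579 -0.0006 0.0572 0.0001 -0.0000 0.0002')
```

Call:
{"api": "apply_moves", "payload": {"increments": "0.0579 -0.0006 0.0572 0.0001 0 0.0002; 0.0579 -0.0006 0.0572 0.0001 0 0.0002; 0.0579 -0.0006 0.0572 0.0001 0 0.0002; 0.0579 -0.0006 0.0572 0.0001 0 0.0002; 0 0 0 0 0 0; 0 0 0 0 0 0; 0 0 0 0 0 0"}}

```text
t: 18.3
position: [428.8, -320.3, 43.8]
tool_rot: [-3.136, 0.789, 3.086]
wrist_force: [0.2, -0.8, -1.7]
gripper_width: 0.368
grasp_force: 60.8
```

Call:
{"api": "apply_moves", "payload": {"increments": "0.0028 0 0.0028 0 0 0; 0.0028 0 0.0028 0 0 0; 0.0028 0 0.0028 0 0 0; 0.0014 0 0.0014 0 0 0; 0 0 0 0 0 0; 0 0 0 0 0 0"}}

```text
t: 19.05
position: [427.5, -318.9, 34.0]
tool_rot: [3.141, 0.785, 3.082]
wrist_force: [-0.5, -0.0, -2.5]
gripper_width: 0.365
grasp_force: 60.8
```

Call:
{"api": "apply_moves", "payload": {"increments": "0.0014 0 0.0014 0 0 0; 0 0 0 0 0 0; 0 0 0 0 0 0"}}

```text
t: 19.42
position: [427.5, -319.0, 33.2]
tool_rot: [-3.142, 0.785, 3.082]
wrist_force: [-0.6, 0.0, -3.0]
gripper_width: 0.365
grasp_force: 60.8
```

Call:
{"api": "apply_moves", "payload": {"increments": "0.0014 0 0.0014 0 0 0; 0 0 0 0 0 0; 0 0 0 0 0 0"}}

```text
t: 19.8
position: [427.5, -319.0, 32.2]
tool_rot: [3.142, 0.785, 3.082]
wrist_force: [-0.9, -0.4, -2.0]
gripper_width: 0.366
grasp_force: 60.8
```

Call:
{"api": "apply_moves", "payload": {"increments": "0.0011 0 0.0011 0 0 0; 0 0 0 0 0 0; 0 0 0 0 0 0"}}

```text
t: 20.18
position: [427.6, -319.0, 31.5]
tool_rot: [-3.141, 0.785, 3.082]
wrist_force: [-0.9, -0.8, -2.2]
gripper_width: 0.367
grasp_force: 61.0
```

Call:
{"api": "apply_moves", "payload": {"increments": "0.0010 0 0.0010 0 0 0; 0 0 0 0 0 0; 0 0 0 0 0 0"}}

```text
t: 20.55
position: [427.7, -319.1, 31.3]
tool_rot: [-3.141, 0.786, 3.082]
wrist_force: [-4.1, 1.2, 6.3]
gripper_width: 0.369
grasp_force: 61.9
```

Touching down. I release and back off along the tool axis.

Call:
{"api": "apply_moves", "payload": {"increments": "0 0 0 0 0 0; 0 0 0 0 0 0; 0 0 0 0 0 0; 0 0 0 0 0 0; 0 0 0 0 0 0; 0 0 0 0 0 0; 0 0 0 0 0 0", "claw": -1}}

```text
t: 21.42
position: [427.5, -319.0, 30.7]
tool_rot: [-3.142, 0.785, 3.082]
wrist_force: [0.4, 1.7, 0.8]
gripper_width: 1.002
grasp_force: 0.0
```

Call:
{"api": "apply_moves", "payload": {"increments": "0 0 -0.03 0 0 0; 0 0 -0.06 0 0 0; 0 0 -0.08 0 0 0; 0 0 -0.08 0 0 0; 0 0 -0.08 0 0 0; 0 0 0 0 0 0; 0 0 0 0 0 0; 0 0 0 0 0 0"}}

```text
t: 22.42
position: [311.4, -311.3, 146.4]
tool_rot: [3.14, 0.785, 3.081]
wrist_force: [-0.3, 0.6, 0.3]
gripper_width: 1.001
grasp_force: 0.0
```

```bash
python3 - <<'E'
from h import *
np.set_printoptions(precision=3,suppress=True)
print(manip.state()["position"],manip.state()["gripper_width"])
for N in ["scene","top"]:
    p=manip.get_image(N); X=cloud(p,np.ones((480,640),bool))
    B=X[(X[:,2]>38)&(X[:,2]<60)&(X[:,0]>340)&(X[:,0]<600)&(abs(X[:,1]+319)<50)]
    print(N,cv2.minAreaRect(B[:,:2].astype(np.float32)),np.median(B[:,2]),np.linalg.lstsq(np.c_[B,],np.ones(len(B)),rcond=None)[0])
    if N=="scene": save(p,"end.png")
    for d in ("wide_dot","narrow_dot","lath","glue_gun"): print(d,[l["uv"] for l in manip.landmark_of(d,p)[:1]])
E
```

```text
[ 311.354 -311.292  146.396] 1.0010168079142354
scene ((460.9188537597656, -317.8622741699219), (34.56875991821289, 144.0891876220703), 85.7350082397461) 46.84730127216218 [ 0.    -0.003  0.001]
wide_dot [[304.4, 322.1]]
narrow_dot [[238.8, 227.6]]
lath [[313.1, 201.8]]
glue_gun [[367.8, 250.2]]
top ((469.2156982421875, -322.2829895019531), (33.13899612426758, 166.03697204589844), 86.07769775390625) 48.287407291194306 [ 0.    -0.003  0.002]
wide_dot [[258.4, 169.6]]
narrow_dot [[365.1, 187.8]]
lath [[372.3, 286.6]]
glue_gun [[295.0, 275.3]]
```

View pics/end.png

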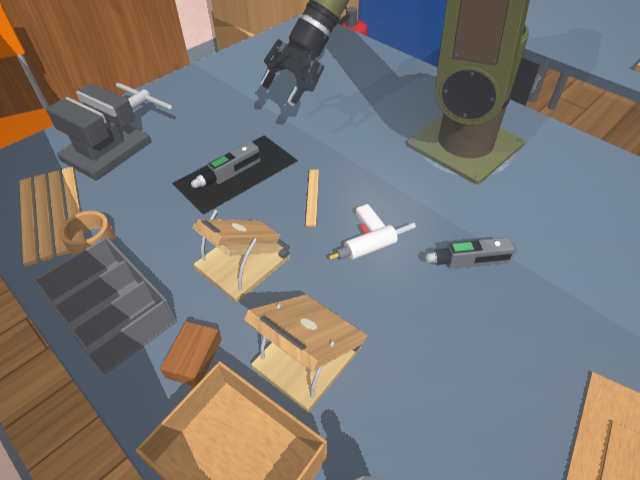

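The picture shows the meter flat on the mat at (225,167), display up and lengthways. The boards, lath and glue gun are where they were, and the gripper is clear at (295,65).

```bash
python3 -c "
from cell import manip
print(manip.hand_in())"
```

```text
the job is handed in; nothing more can be done
None
```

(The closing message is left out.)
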